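Show the ordered spacer to the check camera

ROBOT

A 6-joint arm with a two-finger parallel gripper is mounted at the origin on the work surface. World frame = base frame: x ahead of the robot, y to its left, z up, the work surface at z = 0. Lengths are in mm, angles in rad, forces in N, time in s.
With the tool pointing down it reaches from about 275 to 1000 mm from the base axis. Payload 8.4 kg.
Tool frame: the origin (TCP) lies midway between the tips of the shut fingers; the grasp point (between the pads) lies 19 mm behind it; z points along the fingers, y is the line along which they close (so a half turn about z gives the same grasp; the last joint's range is limited). The gripper opens to 85 mm and grips with 20 to 120 N. Pads are 22 mm wide; open, the fingers measure 114 mm over their backs; the gripper's body (76 mm by 85 mm) begins 54 mm behind the grasp point. The pads swing forward as they close: fully open they stand 13 mm farther back than shut.
Start: joints at [1.117, 0.353, 1.633, -0, 1.155, -0.002], TCP at [272.865, 562.292, 231.281] pointing down, gripper open.
Joint ranges: [-2.63, 2.63], [-0.92, 2.1], [0.06, 2.66], [-1.3, 4.44], [0, 2.69], [-3.02, 3.02]. Speed limits (rad/s): [2.22, 2.22, 2.79, 3.14, 3.14, 3.14].

INTERFACE

Orientations are given as [roll, pitch, yaw] about the fixed x, y, z axes, in that order (R = Rz(yaw) Ry(pitch) Rx(roll)).
In Python, from rig import r, cams gives the robot as it stands. The module is installed in compiled form; this text tells all that it offers.
- The arm moves only by the tool send_rows, never from a script. Its argument "targets" is one flat list of numbers, 7 for each row, row after row: the shift along the tool's x, y, z in m, then the turn, a rotation vector about the tool's x, y, z in rad, then the opening, from -1 (shut) to 1 (fully open). In form: [tx, ty, tz, wx, wy, wz, fingers, tx, ty, tz, wx, wy, wz, fingers, ...]. A call has 1 to 12 rows; each row is the pose to reach, as a shift and turn from the pose commanded when the call began, along the tool's axes at that moment; what a row does not reach only later rows make up. A row lasts 1/12 s, in which the tool goes at most 41.7 mm and 7.16 degrees, less where a joint would pass 70% of its speed; a pose out of reach is approached as far as the arm can. A call with a gripper value outside its range is refused whole. The fingers move at their own pace and stop on an object; "grip_force" is the grip in N (left out, the last holds). Time passes only in rows, so rows that repeat a pose let the fingers close. It gives the time, the measured TCP pose, the force, the opening and the grip force at its end, in the units of the state.
- r.sense(): the state, without advancing time (a new reading comes with each control period).
- cams.grab_frame(name): name is "side" or "top"; returns a dict with "color" (480x640x3 uint8, blue, green, red), "fx", "fy", "cx", "cy" (pixels), "xyz" and "attitude" of the camera in the world. Camera axes: x right, y down, z forward; pixel columns grow to the right and rows downward; lengths in mm; the calibration is good to about 2 mm. A picture is of the moment at which its call begins. There is no depth.
- r.sign_off(): hands the job in; it is judged then, once.
The state is a dict: "clock": time; "qpos": joint angles; "qvel": joint speeds; "joint_efforts": joint torques, N m; "eef_pos": TCP position; "tcp_rot": TCP orientation; "contact_force": force on the tool from outside, world axes, zero at the start; "wrist_torque": the same for the moment, N m; "opening": opening from 0.0 (shut) to 1.0 (fully open); "grasp_force": force on a finger pad.
Only numpy, scipy, OpenCV 4.12 (cv2) and the standard library are available. Lean on these libraries where they do the work, as an engineer would, in place of code of your own. Each camera call takes 0.05 s, during which the arm holds its last target. There are 200 camera calls.

TASK

Four aluminium spacers lie in the pick tray on the packing bench: pick out the ordered one, 34 mm in diameter and 60 mm long, and hold it up to the check camera, its middle 130 mm straight out in front of the lens and its bore in line with the camera's sloping line of sight. Finish holding it there, still and firmly in the gripper, and do not put it down or let go. Leave the other three spacers in their nests, do not push the camera, and leave everything else on the bench where it is.

Things in the scene. Friction and masses are not known exactly. Their poses are not given: they have to be found in the camera images.
- spacer_34x60: Plain aluminium spacer: smooth round bar 34 mm in diameter, 60 mm long, a small dark 12 mm bore in each end face, 0.10 to 0.18 kg. Lies level on its side in one of the tray's nests. Origin at its middle, 36 mm above the bench at the start; x along its axis (bore), at the start along the tray's x. This is the ordered one. It is taken across its diameter from above.
- spacer_34x44: Plain aluminium spacer: smooth round bar 34 mm in diameter, 44 mm long, a small dark 12 mm bore in each end face, 0.09 kg. Lies level on its side in one of the tray's nests. Origin at its middle, 36 mm above the bench at the start; x along its axis (bore), at the start along the tray's x. A look-alike, too short.
- spacer_34x78: Plain aluminium spacer: smooth round bar 34 mm in diameter, 78 mm long, a small dark 12 mm bore in each end face, 0.17 kg. Lies level on its side in one of the tray's nests. Origin at its middle, 36 mm above the bench at the start; x along its axis (bore), at the start along the tray's x. A look-alike, too long.
- spacer_26x60: Plain aluminium spacer: smooth round bar 26 mm in diameter, 60 mm long, a small dark 12 mm bore in each end face, 0.07 kg. Lies level on its side in one of the tray's nests. Origin at its middle, 31 mm above the bench at the start; x along its axis (bore), at the start along the tray's x. A look-alike, too thin.
- tray: Fixed cardboard pick tray 230 (x) by 225 (y) mm, board 6 mm thick, lip 12 mm high. Origin on the bench under its centre. Nests at x = -55 or 55, y = -45 or 45 mm, spacers in any order, up to 4 mm off along x. A nest is two ribs along x, 30 mm long, 5 mm thick, 16 mm apart inside, tops 21 mm above the bench, within 13 mm of the nest's middle line: fingers pass outside them.
- lens (a point): Centre of the check camera's front glass (black barrel 38 mm in diameter on a grey box 50 mm wide, 46 mm high), 0.245 to 0.26 m above the bench. The camera looks along this frame's -x, towards the robot's side and sloping down; y is level, z the camera's up. The spacer's middle belongs at x = -130 mm, y = z = 0 in this frame, its axis along x.
- cam_head (a joint): Downward slope of the camera's line of sight below level, in rad (0 level; 0.2 to 0.5 at the start). The head is stiff and stays as it is. Its hinge axis is level, 50 mm behind the front glass, 270 mm above the bench.
- cam_stand: The check camera's fixed stand: foot plate 110 by 100 by 12 mm, a 20 mm round post behind the head, whole height with the head about 0.3 m. Origin on the bench straight under the head's hinge; the camera looks towards this frame's -x as seen from above. Not to be pushed.
- tape_roll: A roll of brown packing tape lying flat, 96 mm across, 48 mm high. Bystander. Origin under its centre.
- small_carton: A closed carton 110 by 80 by 60 mm. Bystander. Origin under its centre.
- wrench: A steel spanner 170 mm long lying flat. Bystander.
- dispenser: A grey desk tape dispenser 160 by 60 mm, 86 mm high. Bystander. Origin under its centre.
- stapler: A black stapler 130 by 34 mm, 46 mm high. Bystander. Origin under its centre.
Things that resemble listed ones, but are neither listed nor needed, are in the scene too. Leave any purple or red look-alike of the spacer_34x60 alone.

How it is judged:
By the outcome, as a careful person would: the job done as asked, in the order asked, and still so for the second after the job is handed in, while the arm keeps its last pose, push and grip.
It also fails if it takes over 32 s, if anything falls off the work surface, if the arm or the gripper's body presses on something with over 40 N, if the wrist force passes 120 N, or if a joint passes its speed limit or range.

## Working session

There is one attempt and no reset: what is moved stays moved. The work goes in short steps, Python scripts to look and compute and a tool call to move; the robot and the scene stay as the last step left them, time stands still between calls to the robot, and variables do not carry over. Pictures are saved under pics/ and viewed, at most 10 in all, crops included, and the job is handed in when it is done.

Besides the shell and the picture viewer there is one more tool, called after "Request:" by a JSON object that holds its "api" and its "payload", one argument or row to a line. send_rows: Moves the arm, as the interface text tells. Its arguments: {"type":"object","properties":{"targets":{"type":"array"},"grip_force":{"type":"number"}},"required":["targets"]}

```bash
mkdir -p pics; python3 - <<'E'
from rig import r,cams
import cv2,pickle
print(r.sense())
d={}
for n in("side","top"):
    f=cams.grab_frame(n);d[n]=f;cv2.imwrite(f"pics/{n}0.png",f["color"])
    print(n,{k:f[k] for k in f if k!="color"})
pickle.dump(d,open("f0.pkl","wb"))
E
```

```text
{'clock': 0.0, 'qpos': array([ 1.11662229e+00,  3.53614263e-01,  1.63413611e+00, -1.52591722e-05,
        1.15518309e+00, -2.39821932e-03]), 'qvel': array([-0.00024112,  0.00052591,  0.00216327, -0.00042476, -0.00086691,
        0.00039754]), 'joint_efforts': array([ 1.87192258e-03, -6.05229449e+01, -3.42072415e+01,  5.15583702e-05,
        9.19944694e-03, -6.46370040e-06]), 'eef_pos': array([272.64977382, 561.87234275, 230.58199113]), 'tcp_rot': array([-3.14025182e+00,  1.07362809e-05,  2.68982301e+00]), 'contact_force': array([-0.25815498, -0.66356538, -0.33960944]), 'wrist_torque': array([ 0.01506224, -0.02154671, -0.01595001]), 'grasp_force': 0.0, 'opening': 1.0012367097270913}
side {'fx': 463.01290672535436, 'fy': 463.01290672535436, 'cx': 315.43275919018043, 'cy': 239.23254944673724, 'xyz': array([ -90.56949258, -948.4153724 , 1125.56549456]), 'attitude': array([-2.27148389,  0.00458882, -0.61914746])}
top {'fx': 596.5803340635559, 'fy': 596.5803340635559, 'cx': 317.71533541265086, 'cy': 240.2926128396202, 'xyz': array([ 411.0940961 ,  -57.72476771, 1733.70611929]), 'attitude': array([-3.05814912, -0.00373978, -1.5989472 ])}
```

View pics/top0.png

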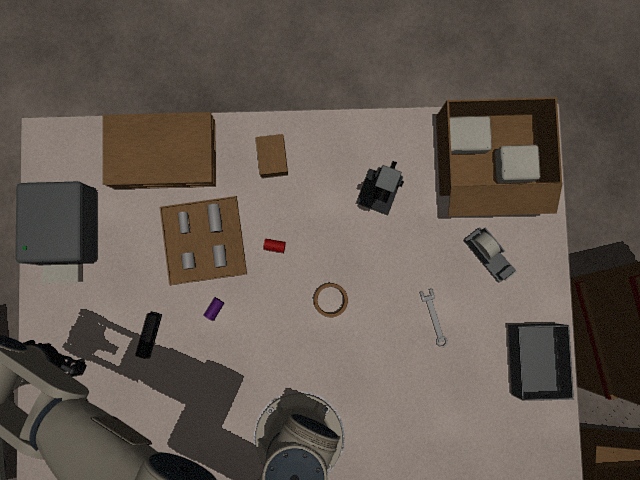

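View pics/side0.png

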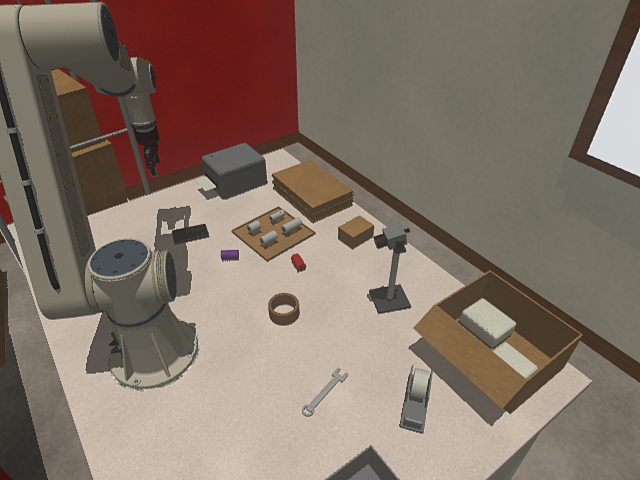

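The top view shows the tray near (203,241). Its four spacers are at about (184,222), (214,217), (188,260) and (219,255). The purple (214,309) and red (274,246) look-alikes are outside the tray. The check camera is at about (380,188) in the top view and (392,237) in the side view. Next I'll enlarge these areas.

```bash
python3 - <<'E'
import pickle,cv2,numpy as np
d=pickle.load(open("f0.pkl","rb"))
def crop(n,x,y,w,h,s):
    c=cv2.resize(d[n]["color"][y:y+h,x:x+w],None,fx=s,fy=s,interpolation=cv2.INTER_CUBIC)
    for i in range(0,w,10): cv2.putText(c,str(x+i),(i*s,8),0,.3,(0,255,255));cv2.line(c,(i*s,10),(i*s,16),(0,255,255))
    for i in range(10,h,10): cv2.putText(c,str(y+i),(0,i*s+3),0,.3,(0,255,255));cv2.line(c,(20,i*s),(26,i*s),(0,255,255))
    return c
cv2.imwrite("pics/tray.png",np.hstack([crop("top",155,190,96,100,4)*1,cv2.copyMakeBorder(crop("side",228,202,92,60,4),0,160,0,0,0)]))
a=crop("top",350,155,60,64,6); b=crop("side",360,218,56,98,6)
cv2.imwrite("pics/cam.png",np.hstack([cv2.copyMakeBorder(a,0,b.shape[0]-a.shape[0],0,0,0),b]))
E
```

```text
(no output)
```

View pics/tray.png

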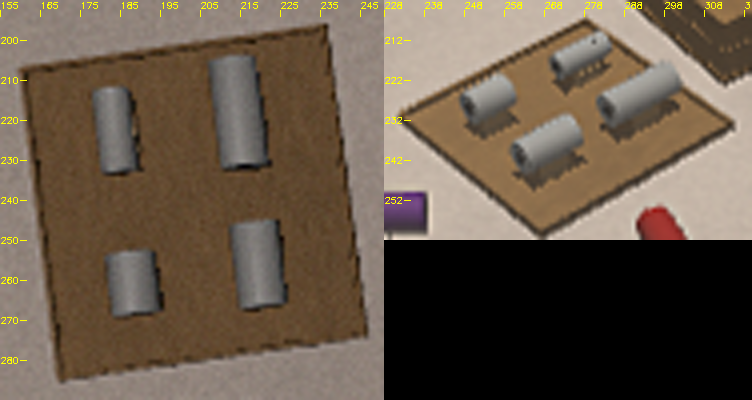

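View pics/cam.png

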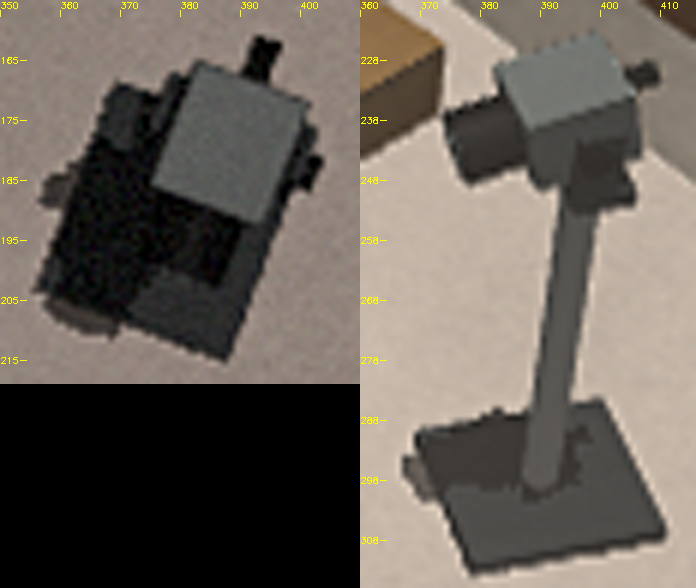

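The enlarged crop shows the candidates (top-view pixels): (184,222) is thin, so 26x60. (214,217) is the longest, 34x78. (188,260) is the shortest, 34x44. **(219,256)** is thick and of medium length, so it fits 34x60, and it appears at (269,238) in the side view. The check camera's barrel points left in both views. Next I'll work out positions numerically.

```bash
cat > h.py <<'E'
import pickle,cv2,numpy as np
from scipy.spatial.transform import Rotation as R
from scipy.optimize import least_squares
d=pickle.load(open("f0.pkl","rb"))
def proj(n,P):
    f=d[n];c=(np.atleast_2d(P)-f["xyz"])@R.from_euler("xyz",f["attitude"]).as_matrix()
    return c[:,:2]/c[:,2:]*f["fx"]+[f["cx"],f["cy"]]
def ray(n,p):
    f=d[n];return R.from_euler("xyz",f["attitude"]).apply([(p[0]-f["cx"])/f["fx"],(p[1]-f["cy"])/f["fx"],1])
def onz(n,p,z):
    v=ray(n,p);return d[n]["xyz"]+v*(z-d[n]["xyz"][2])/v[2]
def tri(pt,ps):
    s=least_squares(lambda X:np.r_[proj("top",X)[0]-pt,proj("side",X)[0]-ps],onz("top",pt,40));return s.x,np.abs(s.fun).max()
def cp(X,Y,x0,y0,s,off=0): return np.array([x0+(X-off+.5)/s-.5,y0+(Y+.5)/s-.5])
E
cat > fit.py <<'E'
from h import *
# spacers
def comps(n,x0,y0,x1,y1):
    im=d[n]["color"][y0:y1,x0:x1];big=cv2.resize(im,None,fx=4,fy=4,interpolation=cv2.INTER_CUBIC)
    s=cv2.GaussianBlur(big,(0,0),2).astype(int);m=((s[...,2]-s[...,0]<22)&(s[...,2]>60)).astype(np.uint8)
    k,_,st,ce=cv2.connectedComponentsWithStats(m);o=[]
    for i in range(1,k):
        b=st[i]
        if 500<b[4]<6000 and b[0]>0 and b[1]>0 and b[0]+b[2]<m.shape[1] and b[1]+b[3]<m.shape[0]:
            r=cv2.minAreaRect(np.argwhere(m.T[:, :]*0+(_.T==i)).astype(np.float32))
            c=(np.array(r[0])+.5)/4-.5+[x0,y0];o.append(c);print(n,c.round(2),((ce[i]+.5)/4-.5+[x0,y0]).round(2),np.round(np.array(r[1])/4,1),round(r[2],1))
    return o
comps("top",168,204,236,274);comps("side",238,206,306,252)
print("tray top",[onz("top",cp(X,Y,155,190,4),12)[:2].round(1) for X,Y in((22,66),(327,25),(368,338),(62,381))])
print("tray side",[onz("side",cp(X,Y,228,202,4,384),12)[:2].round(1) for X,Y in((400,110),(590,22),(735,125),(542,235))])
print("34x60 hand",tri(cp(258.5,264,155,190,4),cp(547,145,228,202,4,384)))
# camera stand: params hx,hy,yaw,slope, plate dx, box xb,xf, box ztop, barrel r=19
T=lambda X,Y:cp(X,Y,350,155,6); S=lambda X,Y:cp(X,Y,360,218,6,360)
plS=[S(415,432),S(600,400),S(665,537),S(472,573)]
print("plate side",[onz("side",p,12)[:2].round(1) for p in plS]); print("plate top",[onz("top",T(*p),12)[:2].round(1) for p in((40,290),(228,360))])
bT=[T(198,60),T(308,103),T(262,222),T(152,186)]; bS=[S(497,65),S(598,33),S(637,92),S(528,128)]
for a,b in zip(bT,bS): print("box",*tri(a,b))
E
python3 fit.py
```

```text
top [183.3  222.16] [183.09 222.01] [21.6  9.3] 83.4
top [218.99 255.7 ] [218.84 255.66] [21.8 11.9] 81.9
top [187.67 260.34] [187.44 260.33] [16.2 12.2] 83.1
side [276.76 215.34] [276.67 215.39] [ 6.8 16. ] 60.6
side [291.44 225.1 ] [291.47 225.03] [ 9.4 22.2] 59.3
side [253.37 226.48] [253.49 226.56] [ 9.2 14. ] 57.7
side [268.26 237.85] [268.18 237.79] [ 9.7 18.1] 62.1
tray top [array([667.2, 386.9]), array([691.2, 165. ]), array([462.8, 139.3]), array([438.1, 359.6])]
tray side [array([445.7, 366.6]), array([669.2, 381. ]), array([693. , 160.3]), array([465.3, 135.2])]
34x60 hand (array([517.54112801, 212.827134  ,  37.43278684]), np.float64(0.3962102907100302))
plate side [array([ 664.6, -183.2]), array([ 764.1, -224.6]), array([ 722.2, -318.6]), array([ 622.8, -277.8])]
plate top [array([ 660.9, -183.5]), array([ 624.2, -273.4])]
box [ 698.04996199 -219.19731263  284.57209823] 9.725998505976236
box [ 682.02528257 -265.6507051   336.74110672] 2.045550971019395
box [ 662.3455447  -266.61322469  304.44813203] 10.734656101093947
box [ 674.4522837  -218.40919313  248.29222489] 2.8484293718945537
```

```bash
cat > fit2.py <<'E'
from h import *
T=lambda X,Y:cp(X,Y,350,155,6); S=lambda X,Y:cp(X,Y,360,218,6,360)
plS=np.array([S(415,432),S(600,400),S(665,537),S(472,573)]);plT=np.array([T(40,290),T(228,360)])
bT=np.array([T(198,60),T(308,103),T(262,222),T(152,186)]); bS=np.array([S(598,33),S(637,92),S(528,128),S(497,65)])
for a,b in zip(bT,bS): print("box",*tri(a,b))
def frames(p):
    hx,hy,yaw,s=p[:4]
    Rs=R.from_euler("z",yaw); Rh=Rs*R.from_euler("y",-s)   # look=-x ; sloping down
    return np.array([hx,hy,0]),Rs,Rh
def model(p):
    o,Rs,Rh=frames(p); pdx,xb,xf,h=p[4:8]
    pl=o+Rs.apply([[pdx-55,50,12],[pdx+55,50,12],[pdx+55,-50,12],[pdx-55,-50,12]])
    H=o+[0,0,270]
    bx=H+Rh.apply([[xb,25,h],[xb,-25,h],[xf,-25,h],[xf,25,h]])
    th=np.linspace(0,2*np.pi,181);ci=np.c_[np.full(181,-50),19*np.cos(th),19*np.sin(th)]
    return pl,bx,H+Rh.apply(ci),H+Rh.apply([[-50,0,0]])[0]
def corner(n,c,look): # extreme points of rim across the image of the axis
    q=proj(n,c);u=np.array([-look[1],look[0]]);s=q@u;return q[[s.argmin(),s.argmax()]]
rim=np.array([S(445,117),S(470,183)])
def res(p):
    pl,bx,ci,L=model(p);look=S(445,117)-S(498,98);look/=np.linalg.norm(look)
    q=corner("side",ci,look); q=q[np.argsort(q[:,1])]
    return np.r_[(proj("side",pl)-plS).ravel(),(proj("top",pl[[0,3]])-plT).ravel(),(proj("top",bx)-bT).ravel(),(proj("side",bx)-bS).ravel(),((q-rim)@np.c_[look,[-look[1],look[0]]]).ravel()]
if __name__=="__main__":
    s=least_squares(res,[693,-251,-.39,.35,0,20,-25,23],loss="soft_l1",f_scale=.5)
    cov=np.sqrt(np.diag(np.linalg.pinv(s.jac.T@s.jac))*.1)
    print(s.x.round(3));print(cov.round(3));print(res(s.x).reshape(-1,2).round(2).tolist());pl,bx,ci,L=model(s.x);print("lens",L)
    np.save("cam.npy",s.x)
    def over(n,x,y,w,h,k):
        c=cv2.resize(d[n]["color"][y:y+h,x:x+w],None,fx=k,fy=k,interpolation=cv2.INTER_CUBIC)
        for P,col in((pl,(0,255,0)),(bx,(0,0,255)),(ci,(0,255,255))):
            q=((proj(n,P)-[x,y]+.5)*k).round().astype(np.int32);cv2.polylines(c,[q],True,col,1)
        return c
    a=over("top",350,155,60,64,6);b=over("side",365,218,50,70,8)
    cv2.imwrite("pics/over.png",np.hstack([cv2.copyMakeBorder(a,0,b.shape[0]-a.shape[0],0,0,0),b]))
    # spacers
    for n,pt,ps in(("26x60",(183.3,222.16),(276.76,215.34)),("34x60",(218.99,255.7),(268.26,237.85)),("34x44",(187.67,260.34),(253.37,226.48)),("34x78",(214.3,217.6),(291.44,225.1))):
        X,e=tri(np.array(pt),np.array(ps));print(n,X.round(1),e.round(2))
    tc=np.array([[667.2,386.9],[691.2,165],[462.8,139.3],[438.1,359.6],[669.2,381],[693,160.3],[465.3,135.2],[445.7,366.6]]);loc=np.array([[115,112.5],[115,-112.5],[-115,-112.5],[-115,112.5]])
    f=least_squares(lambda p:(R.from_euler("z",p[2]).apply(np.c_[np.r_[loc,loc],np.zeros(8)])[:,:2]+p[:2]-tc).ravel(),[565,263,0]).x
    print("tray",f, [R.from_euler("z",f[2]).apply([a,b,0])[:2]+f[:2] for a in(-55,55) for b in(-45,45)])
E
python3 fit2.py
```

```text
box [ 712.32114356 -230.30280731  298.93995448] 0.2976488032815041
box [ 693.73138771 -274.61225931  300.44543062] 0.6607438038652163
box [ 646.56261438 -255.01446885  288.59191243] 0.17355793075051906
box [ 663.61761718 -211.3797247   289.4965924 ] 0.8303092316944571
[ 6.78793e+02 -2.43302e+02 -3.95000e-01  2.16000e-01  1.64480e+01
  3.15640e+01 -2.08280e+01  2.41620e+01]
[0.786 0.458 0.007 0.023 0.984 1.026 1.106 0.871]
[[-0.68, 0.12], [-0.04, 0.02], [0.38, -0.79], [-0.4, -0.8], [-0.41, -0.51], [0.42, 0.06], [0.13, -0.24], [1.02, -0.13], [0.76, 0.2], [-0.02, -1.06], [-0.35, -0.35], [-0.48, 0.55], [-0.03, 0.29], [-0.74, -0.11], [-0.25, 0.43], [0.28, -1.05]]
lens [ 633.70802888 -224.51466154  259.30539512]
26x60 [616.6 314.8  34.1] 0.4
34x60 [517.4 213.6  37.1] 0.42
34x44 [506.3 302.8  37.9] 0.27
34x78 [626.6 225.3  38.5] 0.37
tray [5.66562500e+02 2.61737500e+02 1.02022902e-01] [array([516.4315606, 211.3699617]), array([507.26542   , 300.90197757]), array([625.85958   , 222.57302243]), array([616.6934394, 312.1050383])]
```

View pics/over.png

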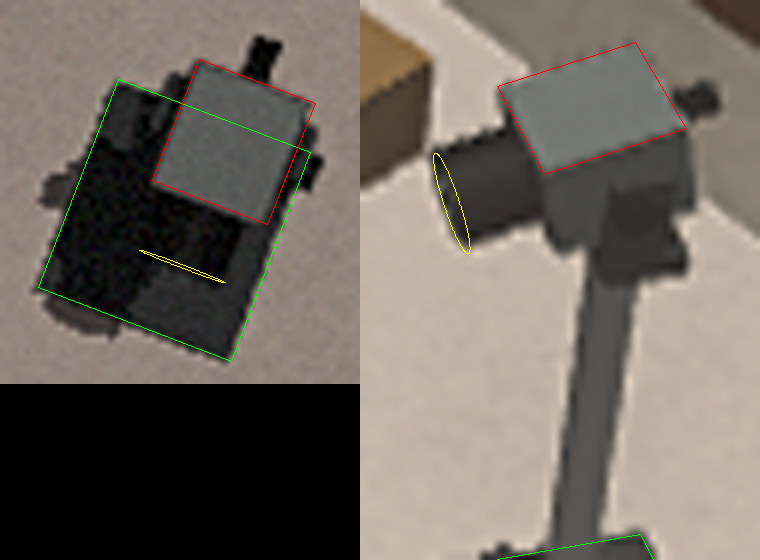

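The overlay shows the box and foot-plate outlines fitting well. The yellow rim sits about 0.6 px left of the barrel's front, so I'll refine the camera slope later. The spacer's measured height of 37 mm agrees with 36, and the nests match the tray corners. First I'll move above the ordered spacer.

```bash
cat > mv.py <<'E'
import numpy as np
from scipy.spatial.transform import Rotation as R
def rel(p0,e0,p1,R1):
    R0=R.from_euler("xyz",e0) if not isinstance(e0,R) else e0
    R1=R.from_euler("xyz",R1) if not isinstance(R1,R) else R1
    return np.r_[R0.inv().apply(np.subtract(p1,p0))/1000,(R0.inv()*R1).as_rotvec()].round(4)
E
python3 - <<'E'
from mv import *
print(rel([272.865,562.292,231.281],[-3.1403,0,2.6898],[517,213,131],[np.pi,0,np.pi+.106]).tolist())
E
```

```text
[-0.3721, -0.2075, 0.1005, -0.0013, -0.0004, -0.5578]
```

Request:
{"api": "send_rows", "payload": {
  "targets": [-0.3721,-0.2075,0.1005,-0.0013,-0.0004,-0.5578,0.5,-0.3721,-0.2075,0.1005,-0.0013,-0.0004,-0.5578,0.5,-0.3721,-0.2075,0.1005,-0.0013,-0.0004,-0.5578,0.5,-0.3721,-0.2075,0.1005,-0.0013,-0.0004,-0.5578,0.5,-0.3721,-0.2075,0.1005,-0.0013,-0.0004,-0.5578,0.5,-0.3721,-0.2075,0.1005,-0.0013,-0.0004,-0.5578,0.5,-0.3721,-0.2075,0.1005,-0.0013,-0.0004,-0.5578,0.5,-0.3721,-0.2075,0.1005,-0.0013,-0.0004,-0.5578,0.5,-0.3721,-0.2075,0.1005,-0.0013,-0.0004,-0.5578,0.5,-0.3721,-0.2075,0.1005,-0.0013,-0.0004,-0.5578,0.5,-0.3721,-0.2075,0.1005,-0.0013,-0.0004,-0.5578,0.5,-0.3721,-0.2075,0.1005,-0.0013,-0.0004,-0.5578,0.5]
}}

```text
clock: 1.1
eef_pos: [518.6, 209.1, 129.3]
tcp_rot: [-3.141, -0.001, -3.039]
contact_force: [0.0, -0.3, -0.5]
opening: 0.752
grasp_force: 0.0
```

Request:
{"api": "send_rows", "payload": {
  "targets": [0,0,0,0,0,0,0.5,0,0,0,0,0,0,0.5]
}}

```text
clock: 1.27
eef_pos: [516.7, 213.3, 130.6]
tcp_rot: [3.14, 0.0, -3.036]
contact_force: [-0.9, -1.2, 0.7]
opening: 0.751
grasp_force: 0.0
```

Request:
{"api": "send_rows", "payload": {
  "targets": [0,0,0.025,0,0,0,0.5,0,0,0.05,0,0,0,0.5,0,0,0.075,0,0,0,0.5,0,0,0.09,0,0,0,0.5,0,0,0.1,0,0,0,0.5,0,0,0.108,0,0,0,0.5,0,0,0.115,0,0,0,0.5,0,0,0.115,0,0,0,0.5]
}}

```text
clock: 1.93
eef_pos: [516.7, 213.7, 15.2]
tcp_rot: [3.141, 0.0, -3.035]
contact_force: [0.9, -1.6, -0.8]
opening: 0.747
grasp_force: 0.0
```

```bash
python3 - <<'E'
from rig import r,cams
import cv2,numpy as np,pickle
s=r.sense();print(s["eef_pos"],s["contact_force"],s["opening"])
f=[cams.grab_frame(n) for n in("top","side")]
a=cv2.resize(f[0]["color"][190:290,150:250],None,fx=4,fy=4,interpolation=2);b=cv2.resize(f[1]["color"][150:270,225:325],None,fx=4,fy=4,interpolation=2)
cv2.imwrite("pics/g1.png",np.hstack([cv2.copyMakeBorder(a,0,80,0,0,0),b]))
E
```

```text
[516.66938183 213.69669948  15.18417261] [ 0.88115461 -1.57176901 -0.78155642] 0.7467864712072877
```

View pics/g1.png

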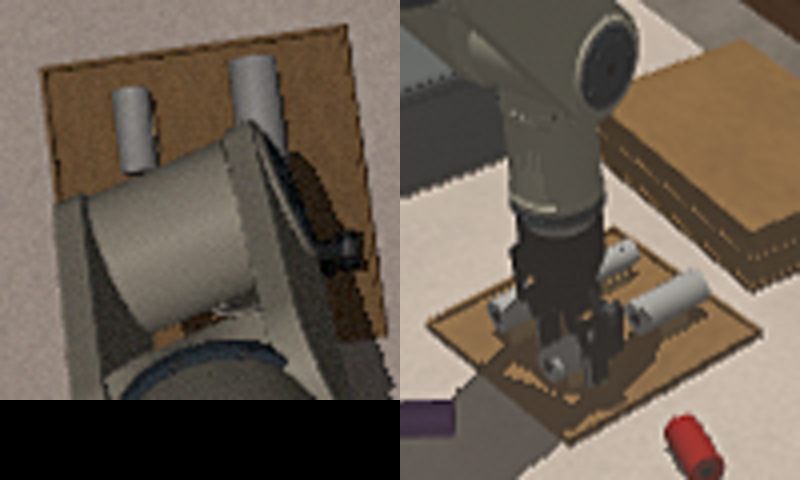

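The side view shows the fingers straddling the ordered spacer, whose end face is at crop (555,365). The others are untouched, so I'll close and grip.

Request:
{"api": "send_rows", "payload": {
  "targets": [0,0,0,0,0,0,-1,0,0,0,0,0,0,-1,0,0,0,0,0,0,-1,0,0,0,0,0,0,-1,0,0,0,0,0,0,-1,0,0,0,0,0,0,-1,0,0,0,0,0,0,-1,0,0,0,0,0,0,-1],
  "grip_force": 70
}}

```text
clock: 2.7
eef_pos: [517.7, 213.2, 16.8]
tcp_rot: [3.14, 0.002, -3.036]
contact_force: [-1.6, -2.8, 7.2]
opening: 0.382
grasp_force: 68.6
```

Request:
{"api": "send_rows", "payload": {
  "targets": [0,0,-0.015,0,0,0,-1,0,0,-0.035,0,0,0,-1,0,0,-0.06,0,0,0,-1,0,0,-0.09,0,0,0,-1,0,0,-0.12,0,0,0,-1,0,0,-0.15,0,0,0,-1,0,0,-0.18,0,0,0,-1,0,0,-0.205,0,0,0,-1,0,0,-0.225,0,0,0,-1,0,0,-0.225,0,0,0,-1,0,0,-0.225,0,0,0,-1]
}}

```text
clock: 3.62
eef_pos: [517.4, 213.1, 241.7]
tcp_rot: [3.14, 0.003, -3.036]
contact_force: [-0.6, 0.2, -1.4]
opening: 0.375
grasp_force: 70.1
```

```bash
python3 - <<'E'
from rig import r,cams
import cv2,numpy as np,pickle
s=r.sense();print(s)
F={n:[cams.grab_frame(n) for i in range(8)] for n in("side","top")}
o={}
for n in F:
    o[n]=dict(F[n][0]);o[n]["color"]=np.mean([f["color"] for f in F[n]],0);print(np.std([f["color"] for f in F[n]],0).mean())
pickle.dump(o,open("f1.pkl","wb"))
E
```

```text
{'clock': 3.6167, 'qpos': array([ 3.87487494e-01,  2.39598260e-01,  1.76646587e+00,  9.93186402e-04,
        1.13206059e+00, -1.28954284e+00]), 'qvel': array([ 0.00124743,  0.03289263,  0.03614432, -0.00199772, -0.00857771,
       -0.00056908]), 'joint_efforts': array([ 3.57067154e-03, -5.53814650e+01, -3.64809287e+01,  5.20821777e-03,
        1.22915399e-01,  2.21911787e-04]), 'eef_pos': array([517.3816075 , 213.10716496, 241.70501554]), 'tcp_rot': array([ 3.13976494e+00,  3.08152492e-03, -3.03578180e+00]), 'contact_force': array([-0.59393697,  0.18664169, -1.43963862]), 'wrist_torque': array([-0.04015066,  0.05761178, -0.00467353]), 'grasp_force': 70.11468887329102, 'opening': 0.3753445529739897}
0.6317949016733179
2.5813181049853813
```

```bash
cat > fit3.py <<'E'
from fit2 import *
A=pickle.load(open("f1.pkl","rb"));g=A["side"]["color"].mean(2)
# barrel: search half-level crossings along lines across/along the axis
from scipy.ndimage import map_coordinates
p0=np.load("cam.npy")
def cross(c,u,lo,hi):
    t=np.arange(lo,hi,.1);v=map_coordinates(g,[c[1]+t*u[1],c[0]+t*u[0]],order=1)
    a,b=np.median(v[:8]),np.median(v[-12:]);m=(a+b)/2;i=np.argmax(np.sign(v-m)!=np.sign(v[0]-m));return c+t[i]*u,a,b
ax=np.array([-.95,.31]);up=np.array([-.31,-.95]);c0=S(487,150)-0
top=[cross(c0+k*ax,up,1.5,9) for k in np.arange(-2,5.1,.5)];bot=[cross(c0+k*ax,-up,1.5,9) for k in np.arange(-2,5.1,.5)]
fr=[cross(c0+k*up,ax,0,11) for k in np.arange(-3,3.1,1)]
for q in(top,bot,fr): print([ (x[0].round(2).tolist(),int(x[1]),int(x[2])) for x in q][::4])
pt=np.array([x[0] for x in top]);pb=np.array([x[0] for x in bot]);pf=np.array([x[0] for x in fr])
def sil(p):
    o,Rs,Rh=frames(p);th=np.linspace(0,2*np.pi,121)
    c=np.vstack([o+[0,0,270]+Rh.apply(np.c_[np.full(121,x),19*np.cos(th),19*np.sin(th)]) for x in(-50,-22)])
    return cv2.convexHull(proj("side",c).astype(np.float32))
def r3(p): 
    h=sil(p); e=[cv2.pointPolygonTest(h,(float(x),float(y)),True) for x,y in np.vstack([pt,pb,pf])]
    return np.r_[np.array(e)*.7,.5*res(p)[:28]]
s=least_squares(r3,p0,diff_step=1e-4,loss="soft_l1",f_scale=.5);x=s.x
print(x.round(3));e=r3(x);print("sil",e[:len(pt)].mean(),e[len(pt):2*len(pt)].mean(),e[2*len(pt):37].round(2));print(e[37:].reshape(-1,2).round(2).tolist())
np.save("cam2.npy",x);print("lens",model(x)[3])
for fs in(.2,.25,.3,.35):
    s=least_squares(lambda p:r3(np.r_[p[:3],fs,p[3:]]),np.delete(p0,3),diff_step=1e-4,loss="soft_l1",f_scale=.5);print(fs,s.cost,s.x[:3].round(2))
E
python3 fit3.py
```

```text
box [ 712.32114356 -230.30280731  298.93995448] 0.2976488032815041
box [ 693.73138771 -274.61225931  300.44543062] 0.6607438038652163
box [ 646.56261438 -255.01446885  288.59191243] 0.17355793075051906
box [ 663.61761718 -211.3797247   289.4965924 ] 0.8303092316944571
[([380.14, 234.27], 54, 85), ([378.24, 234.89], 54, 116), ([376.34, 235.51], 54, 118), ([374.44, 236.13], 61, 101)]
[([383.98, 246.05], 48, 182), ([382.21, 247.05], 48, 183), ([380.31, 247.67], 49, 178), ([378.41, 248.29], 44, 182)]
[([376.36, 247.17], 41, 183), ([374.74, 243.49], 52, 183)]
[ 6.78620e+02 -2.42796e+02 -3.95000e-01  1.79000e-01  1.68480e+01
  3.11410e+01 -2.15310e+01  2.38840e+01]
sil 0.14403707012559466 0.2036598932570352 [ 0.03 -0.03  0.03  0.06 -0.08 -0.09 -0.04]
[[-0.35, 0.01], [-0.03, -0.03], [0.17, -0.44], [-0.22, -0.45], [-0.27, -0.29], [0.14, 0.0], [-0.01, -0.16], [0.42, -0.11], [0.3, 0.11], [-0.1, -0.53], [-0.16, -0.04], [-0.23, 0.4], [-0.08, 0.03], [-0.43, -0.16]]
lens [ 633.2128742  -223.84720909  261.10122128]
0.2 1.4343713276487517 [ 6.7862e+02 -2.4233e+02 -4.0000e-01]
0.25 1.936124494138626 [ 6.7834e+02 -2.4120e+02 -4.2000e-01]
0.3 2.8044241610190763 [ 6.7794e+02 -2.4001e+02 -4.4000e-01]
0.35 3.896195507871751 [ 6.7742e+02 -2.3880e+02 -4.5000e-01]
```

```bash
python3 - <<'E'
from fit2 import *
x=np.load("cam2.npy")
for yaw in(-.39,-.405,-.42):
    for s in(.18,.2,.22,.25):
        p=x.copy();p[2]=yaw;p[3]=s;o,Rs,Rh=frames(p);H=o+[0,0,270]
        q=proj("side",H+Rh.apply([[-50,0,0],[-22,0,0]]));v=q[1]-q[0]
        b=proj("top",model(p)[1]);w=[np.degrees(np.arctan2(*(b[i]-b[j]))) for i,j in((0,3),(1,2),(1,0),(2,3))]
        bs=proj("side",model(p)[1]);z=[np.degrees(np.arctan2(-(bs[i]-bs[j])[1],(bs[i]-bs[j])[0])) for i,j in((0,3),(1,2),(1,0),(2,3))]
        print(yaw,s,"barrel",np.degrees(np.arctan2(-v[1],v[0])).round(1),"boxtop",np.round(w,1),"boxside",np.round(z,1))
def a(b,f): return [round(float(np.degrees(f(b[i]-b[j]))),1) for i,j in((0,3),(1,2),(1,0),(2,3))]
print("meas boxtop",a(bT,lambda v:np.arctan2(*v)),"boxside",a(bS,lambda v:np.arctan2(-v[1],v[0])))
# refined: barrel edge points from averaged frames with tighter search
A=pickle.load(open("f1.pkl","rb"));g=A["side"]["color"].mean(2)
for k in(375,377,379,381): print(k,g[229:253,k].astype(int).tolist())
E
```

```text
box [ 712.32114356 -230.30280731  298.93995448] 0.2976488032815041
box [ 693.73138771 -274.61225931  300.44543062] 0.6607438038652163
box [ 646.56261438 -255.01446885  288.59191243] 0.17355793075051906
box [ 663.61761718 -211.3797247   289.4965924 ] 0.8303092316944571
-0.39 0.18 barrel 16.7 boxtop [159.1 158.9  69.6  69.5] boxside [ 16.6  16.7 -59.  -61.3]
-0.39 0.2 barrel 17.5 boxtop [159.1 158.9  69.6  69.5] boxside [ 17.4  17.5 -59.  -61.3]
-0.39 0.22 barrel 18.3 boxtop [159.1 158.8  69.6  69.5] boxside [ 18.3  18.3 -59.  -61.4]
-0.39 0.25 barrel 19.5 boxtop [159.  158.7  69.6  69.5] boxside [ 19.5  19.5 -59.  -61.4]
-0.405 0.18 barrel 16.1 boxtop [158.3 158.1  68.7  68.7] boxside [ 16.   16.1 -60.1 -62.4]
-0.405 0.2 barrel 16.9 boxtop [158.3 158.   68.7  68.7] boxside [ 16.9  16.9 -60.1 -62.4]
-0.405 0.22 barrel 17.7 boxtop [158.2 158.   68.7  68.6] boxside [ 17.7  17.7 -60.1 -62.5]
-0.405 0.25 barrel 19.0 boxtop [158.2 157.9  68.7  68.6] boxside [ 19.   19.  -60.1 -62.5]
-0.42 0.18 barrel 15.5 boxtop [157.5 157.3  67.9  67.8] boxside [ 15.4  15.5 -61.1 -63.5]
-0.42 0.2 barrel 16.3 boxtop [157.4 157.2  67.9  67.8] boxside [ 16.3  16.3 -61.2 -63.6]
-0.42 0.22 barrel 17.1 boxtop [157.4 157.1  67.9  67.8] boxside [ 17.1  17.1 -61.2 -63.6]
-0.42 0.25 barrel 18.4 boxtop [157.4 157.   67.9  67.8] boxside [ 18.4  18.4 -61.2 -63.6]
meas boxtop [159.9, 158.9, 68.6, 71.9] boxside [17.6, 18.3, -56.5, -63.8]
375 [184, 183, 181, 183, 186, 192, 182, 94, 40, 45, 50, 72, 78, 42, 65, 128, 172, 199, 191, 187, 183, 185, 184, 182]
377 [179, 179, 181, 185, 185, 174, 85, 37, 49, 56, 61, 61, 56, 52, 50, 45, 46, 40, 54, 128, 189, 183, 180, 183]
379 [181, 181, 180, 182, 188, 175, 29, 46, 54, 59, 63, 58, 55, 53, 51, 50, 49, 45, 35, 109, 200, 188, 182, 183]
381 [184, 189, 188, 191, 182, 93, 41, 51, 57, 62, 59, 56, 53, 52, 50, 50, 47, 38, 83, 164, 190, 183, 177, 178]
```

```bash
cat >> mv.py <<'E'
H=np.array([678.6,-242.8,270]);YAW,SL=-.393,.215
Rh=R.from_euler("z",YAW)*R.from_euler("y",-SL)
Rt=R.from_matrix(np.c_[-Rh.apply([1,0,0]),Rh.apply([0,1,0]),-Rh.apply([0,0,1])])
P=H+Rh.apply([-180,0,0])
TCP=P+Rt.apply([0,0,19.7])
E
python3 - <<'E'
from mv import *
print(P,TCP,Rt.as_euler("xyz"))
print(rel([517,213,241],[np.pi,0,np.pi+.106],TCP,Rt).tolist())
E
```

```text
[ 516.1507293  -175.45403062  231.59746291] [ 520.03325937 -177.06359618  212.35102794] [3.14159265 0.215      2.74859265]
[0.0383, -0.3882, 0.0286, 0.0536, -0.2105, 0.4971]
```

Request:
{"api": "send_rows", "payload": {
  "targets": [0.0023,-0.0233,0.0017,0.0032,-0.0126,0.0298,-1,0.0057,-0.0582,0.0043,0.008,-0.0316,0.0746,-1,0.0096,-0.097,0.0072,0.0134,-0.0526,0.1243,-1,0.0134,-0.1359,0.01,0.0188,-0.0737,0.174,-1,0.0172,-0.1747,0.0129,0.0241,-0.0947,0.2237,-1,0.0211,-0.2135,0.0157,0.0295,-0.1158,0.2734,-1,0.0249,-0.2523,0.0186,0.0348,-0.1368,0.3231,-1,0.0287,-0.2912,0.0215,0.0402,-0.1579,0.3728,-1,0.0322,-0.3261,0.024,0.045,-0.1768,0.4176,-1,0.0349,-0.3533,0.026,0.0488,-0.1916,0.4524,-1,0.0368,-0.3727,0.0275,0.0515,-0.2021,0.4772,-1,0.0383,-0.3882,0.0286,0.0536,-0.2105,0.4971,-1]
}}

```text
clock: 5.42
eef_pos: [519.5, -179.0, 211.7]
tcp_rot: [3.14, 0.216, 2.745]
contact_force: [-0.3, 0.1, -1.6]
opening: 0.376
grasp_force: 70.1
```

Request:
{"api": "send_rows", "payload": {
  "targets": [0,0,0,0,0,0,-1,0,0,0,0,0,0,-1,0,0,0,0,0,0,-1,0,0,0,0,0,0,-1]
}}

```text
clock: 5.75
eef_pos: [520.1, -176.2, 211.8]
tcp_rot: [3.14, 0.215, 2.749]
contact_force: [0.3, 0.4, -2.2]
opening: 0.377
grasp_force: 70.2
```

```bash
python3 - <<'E'
from rig import r,cams
import cv2,numpy as np,pickle
from mv import *
from h import proj
s=r.sense();print(s["eef_pos"],s["tcp_rot"],s["grasp_force"])
o={}
for n in("side","top"):
    f=[cams.grab_frame(n) for i in range(8)];o[n]=dict(f[0]);o[n]["color"]=np.mean([q["color"] for q in f],0).astype(np.uint8)
pickle.dump(o,open("f2.pkl","wb"))
tile=[]
for n,(x,y,w,h) in(("side",(300,200,100,100)),("top",(310,140,100,100))):
    k=4 if n=="top" else 4
    c=cv2.resize(o[n]["color"][y:y+h,x:x+w],None,fx=k,fy=k,interpolation=2)
    th=np.linspace(0,2*np.pi,90)
    for xx,rr in((-150,17),(-210,17),(-50,19)):
        q=proj(n,H+Rh.apply(np.c_[np.full(90,xx),rr*np.cos(th),rr*np.sin(th)]));cv2.polylines(c,[((q-[x,y]+.5)*k).round().astype(np.int32)],True,(0,255,255),1)
    tile.append(c)
cv2.imwrite("pics/f2.png",np.hstack(tile))
E
```

```text
[ 520.05897001 -176.15772208  211.79102281] [3.14005864 0.21482196 2.7494161 ] 70.18165826797485
```

View pics/f2.png

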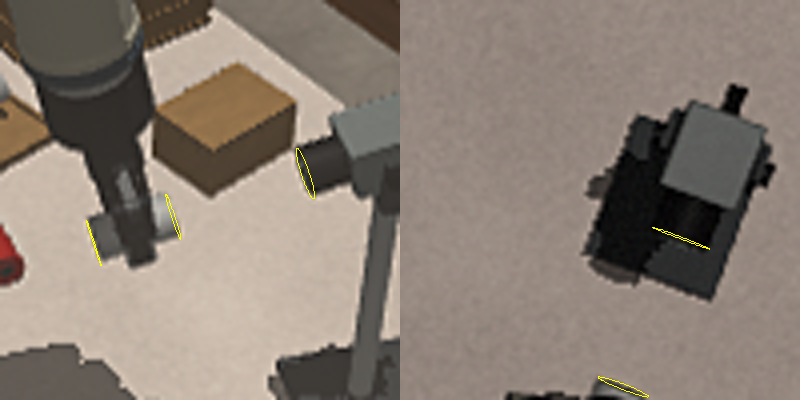

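Side view: the held spacer, from crop (90,240) to (175,215), lies on the predicted outline. The lens rim at (305,172) also matches. I'll measure the remaining offset between the spacer and the barrel axis.

```bash
python3 - <<'E'
import pickle,cv2,numpy as np
from mv import *
from h import proj
o=pickle.load(open("f2.pkl","rb"));im=o["side"]["color"];x,y,w,h,k=310,215,86,60,9
c=cv2.resize(im[y:y+h,x:x+w],None,fx=k,fy=k,interpolation=2)
D=lambda q:[((q-[x,y]+.5)*k).round().astype(np.int32)]
th=np.linspace(0,2*np.pi,90)
def hull(a,b,r): return cv2.convexHull(np.vstack([proj("side",H+Rh.apply(np.c_[np.full(90,z),r*np.cos(th),r*np.sin(th)])) for z in(a,b)]).astype(np.float32))[:,0]
for a in((-150,-210,17),(-50,-23,19)): cv2.polylines(c,D(hull(*a)),True,(0,255,255),1)
cv2.polylines(c,D(proj("side",H+Rh.apply([[-230,0,0],[-30,0,0]]))),False,(0,255,0),1)
cv2.imwrite("pics/f3.png",c)
g=cv2.GaussianBlur(im,(0,0),.4).mean(2)
for col in(324,326,328,330,343,344,345,376,378,380): 
    e=np.diff(g[225:270,col]); i=np.argsort(-np.abs(e))[:4]; print(col,[(int(j)+225.5,int(e[j])) for j in sorted(i)])
E
```

```text
324 [(248.5, 57), (252.5, -66), (253.5, -43), (262.5, 44)]
326 [(252.5, 22), (263.5, 14), (264.5, 60), (265.5, 38)]
328 [(254.5, 12), (257.5, 19), (263.5, 53), (264.5, 50)]
330 [(242.5, 32), (247.5, -26), (262.5, 44), (263.5, 72)]
343 [(230.5, -45), (242.5, 64), (243.5, 50), (259.5, 68)]
344 [(243.5, 70), (256.5, -46), (258.5, 51), (259.5, 41)]
345 [(231.5, -32), (232.5, -12), (243.5, 58), (244.5, 67)]
376 [(235.5, -129), (245.5, 31), (246.5, 33), (247.5, 57)]
378 [(234.5, -85), (235.5, -50), (247.5, 47), (248.5, 80)]
380 [(233.5, -79), (234.5, -53), (247.5, 73), (248.5, 57)]
```

View pics/f3.png

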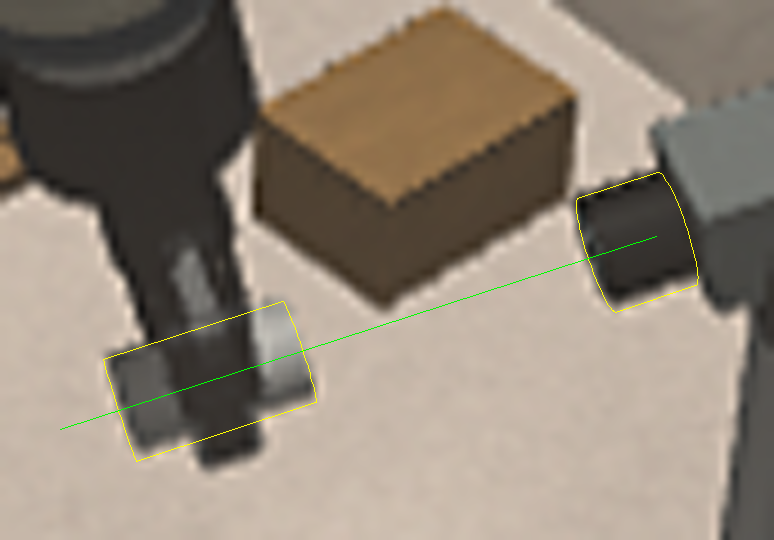

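Both outlines agree in the side view: the spacer and the barrel straddle the green axis alike. The lateral fit in the top view needs a closer look.

```bash
python3 - <<'E'
import pickle,cv2,numpy as np
from mv import *
from h import proj
o=pickle.load(open("f2.pkl","rb"));im=o["top"]["color"];x,y,w,h,k=335,160,70,100,6
c=cv2.resize(im[y:y+h,x:x+w],None,fx=k,fy=k,interpolation=2)
c=cv2.convertScaleAbs(255*(c/255.)**.5)
c2=c.copy()
D=lambda q:[((q-[x,y]+.5)*k).round().astype(np.int32)]
th=np.linspace(0,2*np.pi,90)
def hull(a,b,r): return cv2.convexHull(np.vstack([proj("top",H+Rh.apply(np.c_[np.full(90,z),r*np.cos(th),r*np.sin(th)])) for z in(a,b)]).astype(np.float32))[:,0]
for a in((-150,-210,17),(-50,-23,19)): cv2.polylines(c,D(hull(*a)),True,(0,255,255),1)
cv2.polylines(c,D(proj("top",H+Rh.apply([[-230,0,0],[-30,0,0]]))),False,(0,255,0),1)
cv2.imwrite("pics/f4.png",np.hstack([c[:,:400],c2[:,:400]]))
E
```

```text
(no output)
```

View pics/f4.png

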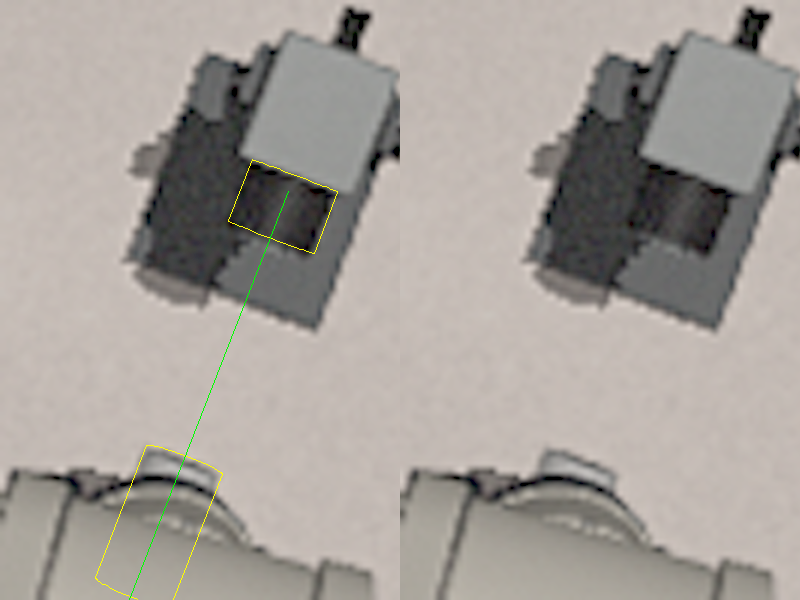

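Top view: the barrel and spacer line up with the axis. The spacer sits about 1 mm towards +y, which agrees with the measured TCP being 0.9 mm off. I'll nudge it back and settle.

Request:
{"api": "send_rows", "payload": {
  "targets": [0,-0.001,-0.0005,0,0,0,-1,0,-0.001,-0.0005,0,0,0,-1,0,-0.001,-0.0005,0,0,0,-1,0,-0.001,-0.0005,0,0,0,-1,0,-0.001,-0.0005,0,0,0,-1,0,-0.001,-0.0005,0,0,0,-1,0,-0.001,-0.0005,0,0,0,-1,0,-0.001,-0.0005,0,0,0,-1]
}}

```text
clock: 7.22
eef_pos: [519.5, -177.9, 212.2]
tcp_rot: [3.14, 0.215, 2.748]
contact_force: [-0.2, 0.0, -1.8]
opening: 0.374
grasp_force: 70.2
```

```bash
python3 - <<'E'
from rig import r
from mv import *
s=r.sense();print(s["clock"],s["eef_pos"]-TCP,s["grasp_force"],abs(s["qvel"]).max())
if s["grasp_force"]>60 and np.abs(s["eef_pos"]-TCP).max()<2: print(r.sign_off())
E
```

```text
7.2167 [-0.53470721 -0.8312707  -0.156164  ] 70.18060326576233 0.0005883698874152847
the job is handed in; nothing more can be done
None
```

The 34x60 spacer is held still at 70 N in front of the check camera, within about 1 mm of the 130 mm point I computed and along my measured line of sight (about 0.215 rad down), and the job is handed in at about 7.2 s of the 32 s.

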